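# Start the captive screw-knob of the mahjong tile case

### The arm

A 6-joint arm with a two-finger parallel gripper is mounted at the origin on the work surface. World frame = base frame: x ahead of the robot, y to its left, z up, the work surface at z = 0. Lengths are in m, angles in rad, forces in N, time in s.
With the tool pointing down it reaches from about 0.25 to 0.775 m from the base axis. Payload 8.9 kg.
Tool frame: the origin (TCP) lies at the very end of the fingers, on their centre line; the grasp point (between the pads) lies 19 mm behind it; x points along the fingers, z is the direction in which the jaws open and shut, and the axes are right-handed (so a half turn about x gives the same grasp; the last joint's range is limited). The gripper opens to 85 mm and grips with 20 to 120 N. Pads are 22 mm wide; open, the fingers measure 114 mm over their backs; the gripper's body (76 mm by 85 mm) begins 54 mm behind the grasp point. The pads swing forward as they close: fully open they stand 13 mm farther back than shut.
Start: joints at [-1.329, 0.291, -0.153, 1.127, 0, 1.431], TCP at [0.195, -0.487, 0.231] pointing down, gripper open.
Joint ranges: [-2.52, 2.52], [-0.91, 1.74], [-1.3, 1.37], [-1.96, 2.02], [-1.52, 1.47], [-3.14, 3.14]. Speed limits (rad/s): [2.22, 2.22, 2.79, 3.14, 3.14, 3.14].

### API

Orientations are given as a unit quaternion [x, y, z, w].
In Python, from plant import sensors, grab_frame, ticket gives the robot as it stands.
- The arm moves only by the tool move_arm, never from a script. Its argument "deltas" is a list of rows, each an object with "delta_rot": the turn, a rotation vector about the tool's x, y, z in degrees, a list of three; "slide": the shift along the tool's x, y, z in m, a list of three; "grip": the closure, from 0 (fully open) to 1 (shut). In form: [{"delta_rot": [ax, ay, az], "slide": [x, y, z], "grip": grip}, ...]. A call has 1 to 10 rows; each row shifts and turns the commanded pose from where the row before left it, along the tool's axes as they then stand; what a row does not reach is not made up. A row lasts 1/10 s, in which the tool goes at most 50 mm and 8.59 degrees, less where a joint would pass 70% of its speed; a pose out of reach is approached as far as the arm can. A call with a gripper value outside its range is refused whole. The fingers move at their own pace and stop on an object; "grip_force" is the grip in N (left out, the last holds). Time passes only in rows, so rows that do not move let the fingers close. It gives the time, the measured TCP pose, the force and the opening at its end, in the units of the state.
- sensors.get_state(): the state, without advancing time (a new reading comes with each control period).
- grab_frame(name): name is "side" or "top"; returns a dict with "img" (420x560x3 uint8, red, green, blue), "depth" (420x560 float32, m along the optical axis (not along the pixel's ray), 0 where there is no reading), "mtx" (3x3 intrinsics, pixels), "T" (4x4, takes a point from camera to world coordinates). Camera axes: x right, y down, z forward; pixel columns grow to the right and rows downward; lengths in m; the calibration is good to about 2 mm. A picture is of the moment at which its call begins.
- ticket.close_job(): hands the job in, once; it reports no verdict.
The state is a dict: "time": time; "q": joint angles; "dq": joint speeds; "joint_torque": joint torques, N m; "ee_pos": TCP position; "tcp_rot": TCP orientation; "ft_force": force on the tool from outside, world axes, zero at the start; "moment": the same for the moment, N m; "opening": opening from 0.0 (shut) to 1.0 (fully open).
Only numpy, scipy, OpenCV 4.12 (cv2) and the standard library are available. Lean on these libraries where they do the work, as an engineer would, in place of code of your own. Each camera call takes 0.05 s, during which the arm holds its last target.

### The job

Secure the lid of the rosewood mahjong tile case: take its brass captive screw-knob, push it straight down all the way, and only then turn it clockwise (seen from above) as far as it goes so that its thread starts, then let go and leave it there. Do not turn the black knob of the grey chip case, which is already done up.

Things in the scene. Friction and masses are not known exactly. Their poses are not given: they have to be found in the camera images.
- knob_grip (a point): Brass knob amid the lid of the fixed dark red rosewood case (200 x 150, 65 mm high). Knob: upright bar 46 long, 12 thick, 36 mm high, on a collar 32 mm wide, 6 mm thick; while up, the collar's underside is 12 mm over the lid. Point: on the turning axis, 10 mm below the bar's top, 24 mm over the collar, 42 mm over the lid while up (moves with it). x along the bar, y across its thickness, z up.
- thread_push (a joint): How far the brass knob has been pushed straight down, in m: 0 fully up, 0.012 fully down (stop). Moves against about 6 N of friction and stays where it is left.
- thread_turn (a joint): How far the brass knob has been turned, in rad: grows clockwise seen from above, 0 to a stop at 1.22 (70 degrees). Starts between 0 and 0.15. About 0.05 N m of friction; it stays where it is left.
- spare_turn (a joint): Black plastic knob, of the same shape, in the lid of the aluminium-grey chip case of the same size; it sits low on its lid, already done up. Bystander, leave alone. 0 done up, grows anticlockwise as it is undone, rad.
Not all that is in view belongs to the job. What is shaped like the part that bears knob_grip but orange or turquoise is not meant.

How it is judged:
By the outcome, as a careful person would: the job done as asked, in the order asked, and still so for the second after the job is handed in, with the robot touching nothing.
It also fails if it takes over 32 s, if anything falls off the work surface, if the arm or the gripper's body presses on something with over 40 N, if the wrist force passes 120 N, or if a joint passes its speed limit or range.

## Working session

There is one attempt and no reset: what is moved stays moved. The work goes in short steps, Python scripts to look and compute and a tool call to move; the robot and the scene stay as the last step left them, time stands still between calls to the robot, and variables do not carry over. Pictures are saved under pics/ and viewed, and the job is handed in when it is done.

Besides the shell and the picture viewer there is one more tool, called after ">>>" in YAML: its name, and indented under it one key for each argument. move_arm: Moves the arm, as the interface text tells. Its arguments: {"type":"object","properties":{"deltas":{"type":"array","items":{"type":"object","properties":{"delta_rot":{"type":"array","items":{"type":"number"}},"slide":{"type":"array","items":{"type":"number"}},"grip":{"type":"number"}}}},"grip_force":{"type":"number"}},"required":["deltas"]}

```bash
mkdir -p pics; ls
python3 - <<'E'
from plant import sensors, grab_frame
import cv2,numpy as np,pickle
s=sensors.get_state(); print({k:np.round(v,4) for k,v in s.items()})
for n in("top","side"):
    f=grab_frame(n); pickle.dump(f,open(f"{n}0.pkl","wb")); cv2.imwrite(f"pics/{n}0.png",f["img"][:,:,::-1]); print(n,f["mtx"],f["T"])
E
```

```text
pics
{'time': np.float64(0.0), 'q': array([-1.3293,  0.2913, -0.1541,  1.1267, -0.    ,  1.4315]), 'dq': array([-0.0005, -0.0015, -0.001 , -0.0018, -0.0003, -0.0014]), 'joint_torque': array([ 2.00000e-04, -5.37145e+01,  3.31370e+01,  1.59000e-02,
       -2.00000e-04, -0.00000e+00]), 'ee_pos': array([ 0.195 , -0.487 ,  0.2307]), 'tcp_rot': array([ 0.3966,  0.5859, -0.396 ,  0.5853]), 'ft_force': array([-1.2924,  0.3503, -0.273 ]), 'moment': array([ 0.0024, -0.0083,  0.0091]), 'opening': np.float64(0.9996)}
top [[437.88517104   0.         287.26330082]
 [  0.         437.88517104 211.65779207]
 [  0.           0.           1.        ]] [[ 0.00543445 -0.99670638  0.08091265  0.36492509]
 [-0.9999746  -0.00504339  0.0050367   0.02193781]
 [-0.00461204 -0.08093797 -0.99670847  0.91263162]
 [ 0.          0.          0.          1.        ]]
side [[427.14125355   0.         276.57738618]
 [  0.         427.14125355 208.61066989]
 [  0.           0.           1.        ]] [[-0.95358111 -0.23013737  0.19421599  0.23309977]
 [-0.3008365   0.69925921 -0.6484859   0.64781364]
 [ 0.01343352 -0.67681116 -0.7360341   0.79026211]
 [ 0.          0.          0.          1.        ]]
```

View pics/top0.png

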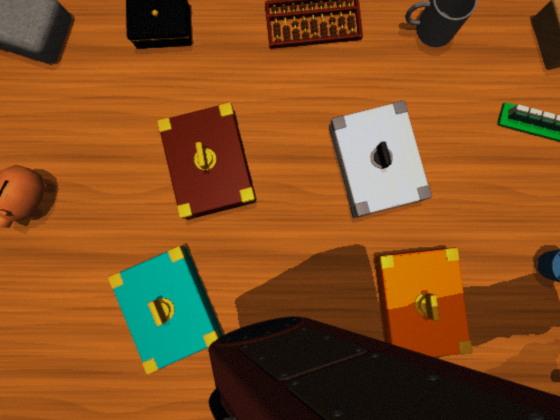

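View pics/side0.png

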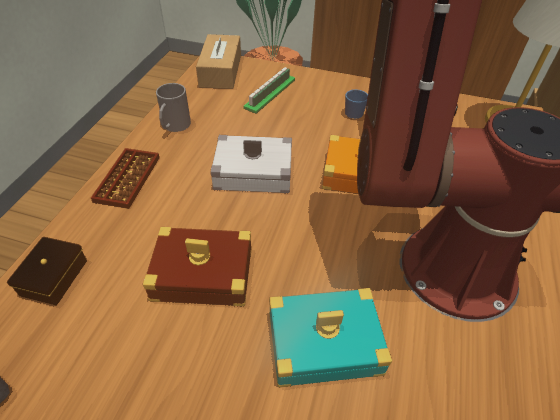

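The four candidates in the top view are the dark red case (205,158), grey (382,155), turquoise (163,310) and orange (427,305). Only the one at (205,158) is dark red rosewood with a brass knob; in the side view it is at (198,250). I'll confirm this in an enlarged crop and measure it.

```bash
cat > h.py <<'E'
import cv2,numpy as np
def pts(f):
    d=f["depth"]; v,u=np.mgrid[:d.shape[0],:d.shape[1]]; K=f["mtx"]
    P=np.stack([(u-K[0,2])/K[0,0]*d,(v-K[1,2])/K[1,1]*d,d],-1)
    return P@f["T"][:3,:3].T+f["T"][:3,3]
def ray(f,uv,z):
    K=f["mtx"]; r=f["T"][:3,:3]@np.array([(uv[0]-K[0,2])/K[0,0],(uv[1]-K[1,2])/K[1,1],1]); o=f["T"][:3,3]
    return o+r*(z-o[2])/r[2]
E
python3 - <<'E'
import pickle; from h import *
t=pickle.load(open("top0.pkl","rb"));s=pickle.load(open("side0.pkl","rb"))
a=cv2.resize(t["img"][95:225,150:265],None,fx=4,fy=4,interpolation=cv2.INTER_CUBIC)
b=cv2.resize(s["img"][220:310,140:260],None,fx=3,fy=3,interpolation=cv2.INTER_CUBIC)
c=np.zeros((530,800,3),np.uint8); c[:520,:460]=a; b=b[:,:340]; c[:b.shape[0],460:460+b.shape[1]]=b
cv2.imwrite("pics/crop.png",c[:,:,::-1])
for n,f,(u0,v0,u1,v1) in(("top",t,(185,135,230,180)),("side",s,(175,230,225,272))):
    P=pts(f); h=cv2.cvtColor(f["img"],cv2.COLOR_RGB2HSV)
    m=np.zeros(h.shape[:2],bool); m[v0:v1,u0:u1]=True
    br=m&(h[...,0]>17)&(h[...,0]<36)&(h[...,1]>90)
    z=P[...,2]
    print(n,"brass n",br.sum(),"z pct",np.percentile(z[br],[5,50,90,98]).round(4))
    k=m&(z>0.108)
    p=P[k]; print(k.sum(), p.min(0),p.max(0),p.mean(0))
    r=cv2.minAreaRect(p[:,:2].astype(np.float32)*1000); print(r, cv2.boxPoints(r).round(1).tolist())
    v,u=np.where(k); print("px",u.min(),u.max(),v.min(),v.max(),u.mean(),v.mean())
# lid
P=pts(t); h=cv2.cvtColor(t["img"],cv2.COLOR_RGB2HSV)
z=P[...,2]; m=np.zeros(z.shape,bool); m[95:225,150:265]=1; m&=(z>0.058)&(z<0.072)
p=P[m]; r=cv2.minAreaRect(p[:,:2].astype(np.float32)*1000);print("lid",r,p.mean(0), np.median(p[:,2]))
E
```

```text
top brass n 433 z pct [0.0664 0.0857 0.1178 0.1191]
178 [0.36492509 0.02193781 0.10833564] [0.55854861 0.19571841 0.91263162] [0.53161989 0.18319073 0.13428979]
((453.5581359863281, 117.02350616455078), (258.2446594238281, 29.968942642211914), 40.39204788208008) [[345.5, 44.79999923706055], [364.8999938964844, 21.899999618530273], [561.5999755859375, 189.3000030517578], [542.2000122070312, 212.10000610351562]]
px 190 229 140 166 200.53370786516854 153.88202247191012
side brass n 507 z pct [0.0664 0.093  0.117  0.1184]
163 [0.23309977 0.17910205 0.10812258] [0.56006582 0.64781364 0.79026211] [0.52505937 0.20719063 0.14012374]
((380.7357177734375, 406.39007568359375), (42.64366149902344, 564.3653564453125), 35.76780700683594) [[198.5, 622.9000244140625], [528.4000244140625, 165.0], [563.0, 189.89999389648438], [233.10000610351562, 647.7999877929688]]
px 178 219 233 269 196.159509202454 242.77914110429447
lid ((537.0331420898438, 187.88809204101562), (201.87608337402344, 151.320068359375), 14.591217994689941) [0.53459373 0.18659777 0.06624625] 0.06628495854572192
```

View pics/crop.png

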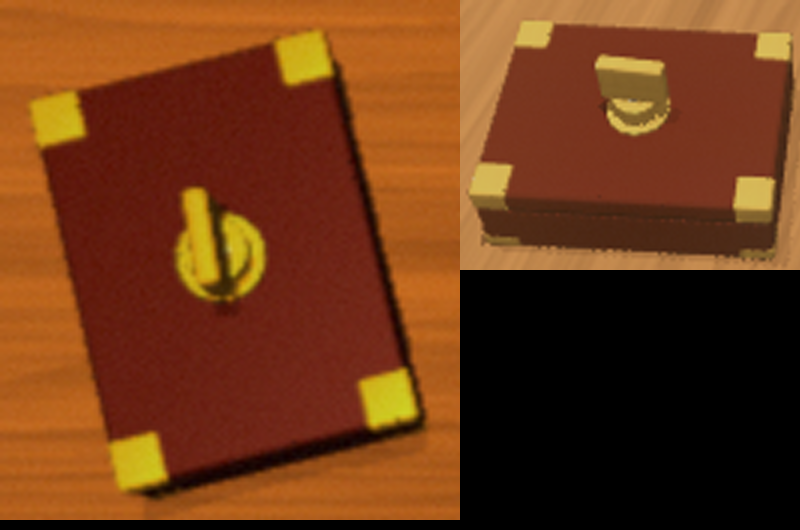

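The crop confirms it: dark red lid, brass corners, and an upright brass bar on a collar at crop (200,230), which is about (200,153) in the full image. Next I'll do a cleaner measurement of the bar.

Run:
```python
import pickle; from h import *
from scipy.spatial.transform import Rotation as R
for n,w in(("top",(185,135,230,180)),("side",(175,230,225,272))):
    f=pickle.load(open(n+"0.pkl","rb")); u0,v0,u1,v1=w
    P=pts(f); z=P[...,2]; m=np.zeros(z.shape,bool); m[v0:v1,u0:u1]=True; m&=f["depth"]>0
    for lo,hi in((0.113,0.13),(0.105,.13),(0.09,.13),(0.078,.088)):
        k=m&(z>lo)&(z<hi); p=P[k]; c=p[:,:2]-p[:,:2].mean(0); w_,V=np.linalg.eigh(c.T@c)
        a=np.degrees(np.arctan2(V[1,1],V[0,1])); r=cv2.minAreaRect(p[:,:2].astype(np.float32)*1000)
        print(n,lo,k.sum(),p.mean(0).round(4),"pca",round(a%180,1),np.round(r[0],1),np.round(r[1],1),round(r[2],1))
from plant import sensors
s=sensors.get_state(); print(R.from_quat(s["tcp_rot"]).as_matrix().round(3))
```

```text
top 0.113 160 [0.536  0.1873 0.1169] pca 10.0 [536.2 187.6] [44.9 12.4] 10.9
top 0.105 179 [0.5354 0.1868 0.1161] pca 10.4 [536.1 187.6] [45.1 12.4] 10.9
top 0.09 220 [0.5345 0.1859 0.1127] pca 9.9 [536.  187.7] [45.3 12.5] 10.3
top 0.078 85 [0.5364 0.1826 0.0837] pca 110.6 [532.  185.2] [33.7 30.9] 28.9
side 0.113 126 [0.5367 0.1896 0.1164] pca 10.3 [537.2 188.6] [46.1 14.1] 7.9
side 0.105 179 [0.5361 0.1906 0.1142] pca 10.8 [537.2 188.7] [46.  14.3] 10.4
side 0.09 282 [0.5354 0.1915 0.1082] pca 11.4 [537.2 188.7] [46.  14.3] 10.4
side 0.078 93 [0.5342 0.1962 0.0837] pca 15.0 [534.  195.9] [44.8 16.7] 21.1
[[-0.     0.928  0.372]
 [ 0.001  0.372 -0.928]
 [-1.     0.    -0.001]]
```

>>> move_arm:
  deltas:
    - {"delta_rot": [-8.43, 0, 0], "slide": [0, 0, 0], "grip": 0}
    - {"delta_rot": [-8.43, 0, 0], "slide": [0, 0, 0], "grip": 0}
    - {"delta_rot": [-8.43, 0, 0], "slide": [0, 0, 0], "grip": 0}
    - {"delta_rot": [-8.43, 0, 0], "slide": [0, 0, 0], "grip": 0}
    - {"delta_rot": [-8.43, 0, 0], "slide": [0, 0, 0], "grip": 0}
    - {"delta_rot": [-8.43, 0, 0], "slide": [0, 0, 0], "grip": 0}
    - {"delta_rot": [-8.43, 0, 0], "slide": [0, 0, 0], "grip": 0}
    - {"delta_rot": [-8.43, 0, 0], "slide": [0, 0, 0], "grip": 0}
    - {"delta_rot": [-8.43, 0, 0], "slide": [0, 0, 0], "grip": 0}
    - {"delta_rot": [-8.43, 0, 0], "slide": [0, 0, 0], "grip": 0}

```text
time: 1.1
ee_pos: [0.1951, -0.4871, 0.2309]
tcp_rot: [-0.101, 0.7, 0.102, 0.7]
ft_force: [-0.5, 0.0, -1.2]
opening: 1.002
```

>>> move_arm:
  deltas:
    - {"delta_rot": [-8.43, 0, 0], "slide": [0, 0, 0], "grip": 0}
    - {"delta_rot": [-8.43, 0, 0], "slide": [0, 0, 0], "grip": 0}
    - {"delta_rot": [-8.43, 0, 0], "slide": [0, 0, 0], "grip": 0}
    - {"delta_rot": [-8.43, 0, 0], "slide": [0, 0, 0], "grip": 0}
    - {"delta_rot": [-8.43, 0, 0], "slide": [0, 0, 0], "grip": 0}
    - {"delta_rot": [-8.43, 0, 0], "slide": [0, 0, 0], "grip": 0}
    - {"delta_rot": [-8.43, 0, 0], "slide": [0, 0, 0], "grip": 0}
    - {"delta_rot": [-8.43, 0, 0], "slide": [0, 0, 0], "grip": 0}
    - {"delta_rot": [-8.43, 0, 0], "slide": [0, 0, 0], "grip": 0}
    - {"delta_rot": [-8.43, 0, 0], "slide": [0, 0, 0], "grip": 0}

```text
time: 2.1
ee_pos: [0.1951, -0.4871, 0.231]
tcp_rot: [-0.544, 0.451, 0.545, 0.451]
ft_force: [-0.1, -0.2, 0.3]
opening: 0.998
```

```bash
cat > go.py <<'E'
import sys; from h import *
from plant import sensors
from scipy.spatial.transform import Rotation as R
s=sensors.get_state(); M=R.from_quat(s["tcp_rot"]).as_matrix()
t=np.array([float(a) for a in sys.argv[1:4]])
print("t",s["time"],"q",np.round(s["q"],3),"pos",s["ee_pos"].round(4),"F",s["ft_force"].round(2),"M",s["moment"].round(3),"open",round(s["opening"],3))
print("toolx",M[:,0].round(4),"jaw angle",np.degrees(np.arctan2(M[1,2],M[0,2])).round(2),"tool-frame delta",(M.T@(t-s["ee_pos"])).round(4))
E
python3 go.py 0.5365 0.188 0.231
```

```text
t 2.1 q [-1.329  0.291 -0.154  1.127 -0.    -1.517] pos [ 0.1951 -0.4871  0.231 ] F [-0.1  -0.18  0.33] M [-0.031 -0.002  0.016] open 0.998
toolx [-2.e-04  8.e-04 -1.e+00] jaw angle 100.76 tool-frame delta [ 4.000e-04 -4.615e-01  5.995e-01]
```

>>> move_arm:
  deltas:
    - {"slide": [0, -0.0256, 0.0333], "delta_rot": [0, 0, 0], "grip": 0}
    - {"slide": [0, -0.0256, 0.0333], "delta_rot": [0, 0, 0], "grip": 0}
    - {"slide": [0, -0.0256, 0.0333], "delta_rot": [0, 0, 0], "grip": 0}
    - {"slide": [0, -0.0256, 0.0333], "delta_rot": [0, 0, 0], "grip": 0}
    - {"slide": [0, -0.0256, 0.0333], "delta_rot": [0, 0, 0], "grip": 0}
    - {"slide": [0, -0.0256, 0.0333], "delta_rot": [0, 0, 0], "grip": 0}
    - {"slide": [0, -0.0256, 0.0333], "delta_rot": [0, 0, 0], "grip": 0}
    - {"slide": [0, -0.0256, 0.0333], "delta_rot": [0, 0, 0], "grip": 0}
    - {"slide": [0, -0.0256, 0.0333], "delta_rot": [0, 0, 0], "grip": 0}

```text
time: 3.0
ee_pos: [0.3679, -0.1493, 0.2313]
tcp_rot: [0.543, -0.453, -0.543, -0.453]
ft_force: [1.4, -0.6, 0.4]
opening: 1.002
```

>>> move_arm:
  deltas:
    - {"slide": [0, -0.0256, 0.0333], "delta_rot": [0, 0, 0], "grip": 0}
    - {"slide": [0, -0.0256, 0.0333], "delta_rot": [0, 0, 0], "grip": 0}
    - {"slide": [0, -0.0256, 0.0333], "delta_rot": [0, 0, 0], "grip": 0}
    - {"slide": [0, -0.0256, 0.0333], "delta_rot": [0, 0, 0], "grip": 0}
    - {"slide": [0, -0.0256, 0.0333], "delta_rot": [0, 0, 0], "grip": 0}
    - {"slide": [0, -0.0256, 0.0333], "delta_rot": [0, 0, 0], "grip": 0}
    - {"slide": [0, -0.0256, 0.0333], "delta_rot": [0, 0, 0], "grip": 0}
    - {"slide": [0, -0.0256, 0.0333], "delta_rot": [0, 0, 0], "grip": 0}
    - {"slide": [0, -0.0256, 0.0333], "delta_rot": [0, 0, 0], "grip": 0}
    - {"slide": [0, 0, 0], "delta_rot": [0, 0, 0], "grip": 0}

```text
time: 4.0
ee_pos: [0.5412, 0.1893, 0.2303]
tcp_rot: [-0.544, 0.451, 0.544, 0.452]
ft_force: [0.6, 0.5, 0.4]
opening: 1.0
```

```bash
python3 go.py 0.5365 0.188 0.088
```

```text
t 4.0 q [ 2.080e-01  3.830e-01 -2.200e-02  1.165e+00  1.000e-03  2.300e-02] pos [0.5412 0.1893 0.2303] F [0.63 0.54 0.41] M [ 0.034 -0.036 -0.032] open 1.0
toolx [-1.0e-04  1.1e-03 -1.0e+00] jaw angle 100.62 tool-frame delta [ 0.1423  0.0049 -0.0006]
```

>>> move_arm:
  deltas:
    - {"slide": [0.03, 0.0049, -0.0006], "delta_rot": [0, 0, 0], "grip": 0}
    - {"slide": [0.03, 0, 0], "delta_rot": [0, 0, 0], "grip": 0}
    - {"slide": [0.03, 0, 0], "delta_rot": [0, 0, 0], "grip": 0}
    - {"slide": [0.02, 0, 0], "delta_rot": [0, 0, 0], "grip": 0}
    - {"slide": [0.02, 0, 0], "delta_rot": [0, 0, 0], "grip": 0}
    - {"slide": [0.01, 0, 0], "delta_rot": [0, 0, 0], "grip": 0}
    - {"slide": [0, 0, 0], "delta_rot": [0, 0, 0], "grip": 0}
    - {"slide": [0, 0, 0], "delta_rot": [0, 0, 0], "grip": 0}

```text
time: 4.8
ee_pos: [0.5355, 0.1839, 0.0919]
tcp_rot: [0.543, -0.452, -0.543, -0.453]
ft_force: [0.7, 0.1, 0.6]
opening: 1.006
```

```bash
python3 go.py 0.5365 0.188 0.088
cat > look.py <<'E'
import sys; from h import *
from plant import grab_frame
import pickle
n=sys.argv[1]
o=[]
for c,(u,v) in(("top",(205,158)),("side",(198,245))):
    f=grab_frame(c); pickle.dump(f,open(f"{c}_{n}.pkl","wb"))
    o.append(cv2.resize(f["img"][v-55:v+55,u-50:u+50],(400,440),interpolation=cv2.INTER_CUBIC))
cv2.imwrite(f"pics/{n}.png",np.hstack(o)[:,:,::-1])
E
python3 look.py pre
```

```text
t 4.8 q [ 0.202  0.48  -0.257  0.834 -0.     0.02 ] pos [0.5355 0.1839 0.0919] F [0.66 0.06 0.61] M [-0.061  0.002  0.013] open 1.006
toolx [ 4.e-04  0.e+00 -1.e+00] jaw angle 100.41 tool-frame delta [ 0.0039 -0.0018  0.0039]
```

View pics/pre.png

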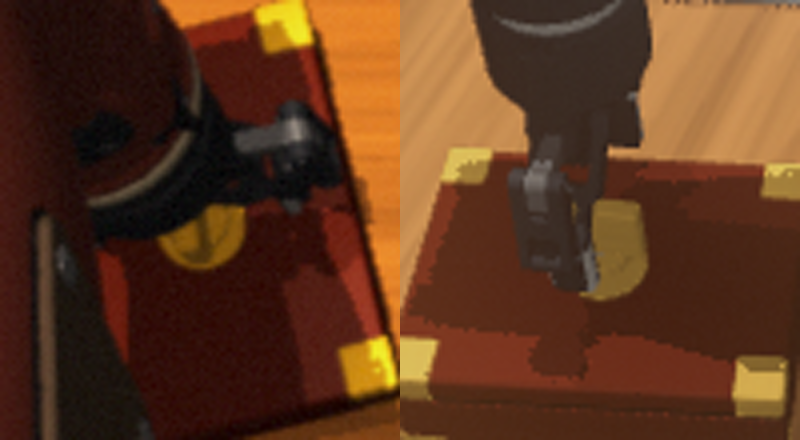

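Run:
```python
import pickle; from h import *
from plant import sensors
from scipy.spatial.transform import Rotation as R
s=sensors.get_state(); M=R.from_quat(s["tcp_rot"]).as_matrix(); p=s["ee_pos"]
f=pickle.load(open("side_pre.pkl","rb"))
def proj(X):
    c=f["T"][:3,:3].T@(X-f["T"][:3,3]); return (f["mtx"]@(c/c[2]))[:2]
for a in(-.0425,.0425):
  for b in(-.011,0,.011):
    q=proj(p+M@np.array([-.013,b,a])); print(a,b,q.round(1),"crop",((q-[148,190])*4+[400,0]).round())
P=pts(f); 
for cu,cv in((575,250),(560,270),(575,280),(540,260),(540,190),(615,215),(635,250),(605,285)):
    u=int(148+(cu-400)/4);v=int(190+cv/4); print(cu,cv,P[v,u].round(4))
```

```text
-0.0425 -0.011 [198.1 226.5] crop [600. 146.]
-0.0425 0 [203.2 227.1] crop [621. 148.]
-0.0425 0.011 [208.4 227.6] crop [642. 150.]
0.0425 -0.011 [187.3 259.4] crop [557. 278.]
0.0425 0 [192.8 260. ] crop [579. 280.]
0.0425 0.011 [198.3 260.6] crop [601. 283.]
575 250 [0.5133 0.2474 0.1651]
560 270 [0.5171 0.2543 0.1572]
575 280 [0.5234 0.2386 0.1244]
540 260 [0.5261 0.2552 0.1606]
540 190 [0.5216 0.249  0.2071]
615 215 [0.5251 0.1909 0.1181]
635 250 [0.5179 0.1901 0.0903]
605 285 [0.5309 0.2017 0.069 ]
```

The picture shows the near finger's pad tip at crop (575,285). It should be at (579,280), so the jaws straddle the bar. I'll apply the small correction and close gently.

>>> move_arm:
  deltas:
    - {"slide": [0.0038, -0.0018, 0.0039], "delta_rot": [0, 0, 0], "grip": 0}
    - {"slide": [0, 0, 0], "delta_rot": [0, 0, 0], "grip": 0}
    - {"slide": [0, 0, 0], "delta_rot": [0, 0, 0], "grip": 0}
  grip_force: 20

```text
time: 5.2
ee_pos: [0.5363, 0.1884, 0.0876]
tcp_rot: [0.543, -0.452, -0.543, -0.452]
ft_force: [-0.3, -0.7, -0.1]
opening: 0.995
```

```bash
python3 go.py 0.5365 0.188 0.088
```

```text
t 5.2 q [ 0.209  0.489 -0.255  0.827 -0.     0.027] pos [0.5363 0.1884 0.0876] F [-0.33 -0.68 -0.07] M [0.034 0.053 0.035] open 0.995
toolx [ 1.e-04  0.e+00 -1.e+00] jaw angle 100.44 tool-frame delta [-0.0004 -0.0001 -0.0004]
```

>>> move_arm:
  deltas:
    - {"slide": [0, 0, 0], "delta_rot": [0, 0, 0], "grip": 0.7}
    - {"slide": [0, 0, 0], "delta_rot": [0, 0, 0], "grip": 0.8}
    - {"slide": [0, 0, 0], "delta_rot": [0, 0, 0], "grip": 0.9}
    - {"slide": [0, 0, 0], "delta_rot": [0, 0, 0], "grip": 1}
    - {"slide": [0, 0, 0], "delta_rot": [0, 0, 0], "grip": 1}
    - {"slide": [0, 0, 0], "delta_rot": [0, 0, 0], "grip": 1}
    - {"slide": [0, 0, 0], "delta_rot": [0, 0, 0], "grip": 1}
    - {"slide": [0, 0, 0], "delta_rot": [0, 0, 0], "grip": 1}
  grip_force: 20

```text
time: 6.0
ee_pos: [0.5363, 0.1884, 0.0876]
tcp_rot: [-0.543, 0.452, 0.543, 0.453]
ft_force: [-0.1, 2.7, 0.5]
opening: 0.132
```

```bash
python3 go.py 0.5365 0.188 0.088
```

```text
t 6.0 q [ 0.209  0.489 -0.255  0.827  0.     0.027] pos [0.5363 0.1884 0.0876] F [-0.07  2.72  0.52] M [0.467 0.161 0.012] open 0.132
toolx [-0.e+00  4.e-04 -1.e+00] jaw angle 100.43 tool-frame delta [-0.0004 -0.0002 -0.0004]
```

The fingers are on the bar: 11 mm opening and a small side force. Next I'll firm the grip and push down.

>>> move_arm:
  deltas:
    - {"slide": [0, 0, 0], "delta_rot": [0, 0, 0], "grip": 1}
    - {"slide": [0, 0, 0], "delta_rot": [0, 0, 0], "grip": 1}
    - {"slide": [0.003, 0, 0], "delta_rot": [0, 0, 0], "grip": 1}
    - {"slide": [0.003, 0, 0], "delta_rot": [0, 0, 0], "grip": 1}
    - {"slide": [0.003, 0, 0], "delta_rot": [0, 0, 0], "grip": 1}
    - {"slide": [0.002, 0, 0], "delta_rot": [0, 0, 0], "grip": 1}
    - {"slide": [0, 0, 0], "delta_rot": [0, 0, 0], "grip": 1}
    - {"slide": [0, 0, 0], "delta_rot": [0, 0, 0], "grip": 1}
  grip_force: 60

```text
time: 6.8
ee_pos: [0.5363, 0.1883, 0.0764]
tcp_rot: [-0.543, 0.452, 0.543, 0.453]
ft_force: [-0.6, 3.5, 1.3]
opening: 0.128
```

```bash
python3 go.py 0.5363 0.1884 0.0756
```

```text
t 6.8 q [ 0.209  0.501 -0.268  0.802  0.     0.027] pos [0.5363 0.1883 0.0764] F [-0.62  3.51  1.3 ] M [0.764 0.077 0.06 ] open 0.128
toolx [-1.e-04  3.e-04 -1.e+00] jaw angle 100.43 tool-frame delta [ 0.0008 -0.      0.0001]
```

>>> move_arm:
  deltas:
    - {"slide": [0.001, 0, 0], "delta_rot": [0, 0, 0], "grip": 1}
    - {"slide": [0.0005, 0, 0], "delta_rot": [0, 0, 0], "grip": 1}

```text
time: 7.0
ee_pos: [0.5364, 0.1883, 0.076]
tcp_rot: [0.543, -0.452, -0.543, -0.453]
ft_force: [-6.5, 2.1, 18.8]
opening: 0.126
```

>>> move_arm:
  deltas:
    - {"slide": [0.0005, 0, 0], "delta_rot": [0, 0, 0], "grip": 1}
    - {"slide": [0, 0, 0], "delta_rot": [0, 0, 0], "grip": 1}

```text
time: 7.2
ee_pos: [0.5364, 0.1883, 0.076]
tcp_rot: [0.544, -0.452, -0.543, -0.453]
ft_force: [-7.4, 2.2, 18.5]
opening: 0.132
```

>>> move_arm:
  deltas:
    - {"slide": [0.0005, 0, 0], "delta_rot": [0, 0, 0], "grip": 1}
    - {"slide": [0, 0, 0], "delta_rot": [0, 0, 0], "grip": 1}
  grip_force: 80

```text
time: 7.4
ee_pos: [0.5365, 0.1883, 0.076]
tcp_rot: [0.544, -0.452, -0.543, -0.453]
ft_force: [-8.2, 1.6, 24.2]
opening: 0.128
```

```bash
python3 go.py 0.5363 0.1884 0.0756; python3 look.py down
python3 - <<'E'
import pickle; from h import *
for n in("side","top"):
  for t in("pre","down"):
    f=pickle.load(open(f"{n}_{t}.pkl","rb"));P=pts(f); h=cv2.cvtColor(f["img"],cv2.COLOR_RGB2HSV)
    m=np.zeros(h.shape[:2],bool); u0,v0,u1,v1=(175,230,225,275) if n=="side" else (185,135,230,180)
    m[v0:v1,u0:u1]=1; m&=(h[...,0]>17)&(h[...,0]<36)&(h[...,1]>90)&(f["depth"]>0)
    print(n,t,m.sum(),np.percentile(P[...,2][m],[2,20,50,80,95,99]).round(4))
E
```

```text
t 7.4 q [ 0.209  0.501 -0.269  0.799  0.     0.027] pos [0.5365 0.1883 0.076 ] F [-8.17  1.55 24.22] M [ 0.383  1.912 -0.046] open 0.128
toolx [ 1.2e-03  5.0e-04 -1.0e+00] jaw angle 100.43 tool-frame delta [0.0004 0.0002 0.0001]
side pre 280 [0.0661 0.0683 0.0924 0.1139 0.1178 0.1187]
side down 211 [0.0661 0.068  0.0731 0.0966 0.1057 0.1071]
top pre 236 [0.0656 0.0687 0.0849 0.1175 0.3052 0.3093]
top down 163 [0.0664 0.069  0.0945 0.1382 0.2909 0.2942]
```

View pics/down.png

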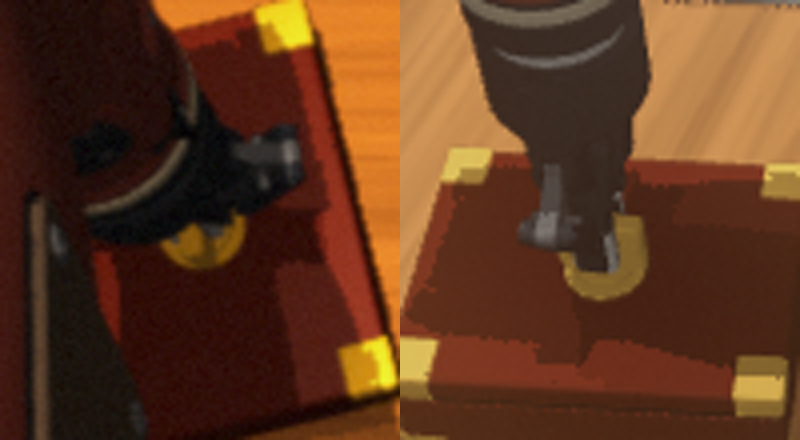

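In the picture the collar sits on the lid at crop (605,285). The top has dropped about 11.6 mm, and at 24 N it moves no further, so it is against the stop. Now I'll turn clockwise, which is positive about the tool's x axis.

>>> move_arm:
  deltas:
    - {"slide": [-0.0005, 0, 0], "delta_rot": [3, 0, 0], "grip": 1}
    - {"slide": [0, 0, 0], "delta_rot": [6, 0, 0], "grip": 1}
    - {"slide": [0, 0, 0], "delta_rot": [6, 0, 0], "grip": 1}
    - {"slide": [0, 0, 0], "delta_rot": [6, 0, 0], "grip": 1}
    - {"slide": [0, 0, 0], "delta_rot": [6, 0, 0], "grip": 1}
    - {"slide": [0, 0, 0], "delta_rot": [3, 0, 0], "grip": 1}
    - {"slide": [0, 0, 0], "delta_rot": [0, 0, 0], "grip": 1}

```text
time: 8.2
ee_pos: [0.5364, 0.1883, 0.076]
tcp_rot: [-0.407, 0.578, 0.407, 0.578]
ft_force: [-7.1, 2.9, 18.2]
opening: 0.128
```

```bash
python3 go.py 0.5363 0.1884 0.0756
```

```text
t 8.2 q [ 0.209  0.501 -0.269  0.799  0.     0.552] pos [0.5364 0.1883 0.076 ] F [-7.05  2.91 18.17] M [ 0.448  1.549 -0.089] open 0.128
toolx [ 9.e-04  4.e-04 -1.e+00] jaw angle 70.32 tool-frame delta [0.0004 0.0001 0.    ]
```

>>> move_arm:
  deltas:
    - {"slide": [0, 0, 0], "delta_rot": [6, 0, 0], "grip": 1}
    - {"slide": [0, 0, 0], "delta_rot": [6, 0, 0], "grip": 1}
    - {"slide": [0, 0, 0], "delta_rot": [6, 0, 0], "grip": 1}
    - {"slide": [0, 0, 0], "delta_rot": [6, 0, 0], "grip": 1}
    - {"slide": [0, 0, 0], "delta_rot": [4, 0, 0], "grip": 1}
    - {"slide": [0, 0, 0], "delta_rot": [2, 0, 0], "grip": 1}
    - {"slide": [0, 0, 0], "delta_rot": [0, 0, 0], "grip": 1}

```text
time: 8.9
ee_pos: [0.5364, 0.1884, 0.076]
tcp_rot: [-0.244, 0.663, 0.244, 0.664]
ft_force: [-7.3, 2.8, 19.6]
opening: 0.126
```

```bash
python3 go.py 0.5363 0.1884 0.0756
```

```text
t 8.9 q [ 0.209  0.501 -0.269  0.799  0.     1.075] pos [0.5364 0.1884 0.076 ] F [-7.31  2.85 19.55] M [ 0.493  1.607 -0.054] open 0.126
toolx [ 9.e-04  5.e-04 -1.e+00] jaw angle 40.36 tool-frame delta [ 0.0004  0.0001 -0.    ]
```

>>> move_arm:
  deltas:
    - {"slide": [0, 0, 0], "delta_rot": [2, 0, 0], "grip": 1}
    - {"slide": [0, 0, 0], "delta_rot": [1, 0, 0], "grip": 1}
    - {"slide": [0, 0, 0], "delta_rot": [0, 0, 0], "grip": 1}

```text
time: 9.2
ee_pos: [0.5364, 0.1884, 0.076]
tcp_rot: [-0.227, 0.669, 0.227, 0.67]
ft_force: [-6.2, 2.9, 18.6]
opening: 0.125
```

```bash
python3 go.py 0.5363 0.1884 0.0756
```

```text
t 9.2 q [ 0.209  0.501 -0.269  0.799  0.     1.127] pos [0.5364 0.1884 0.076 ] F [-6.2   2.92 18.61] M [ 0.407  1.603 -0.024] open 0.125
toolx [ 9.e-04  5.e-04 -1.e+00] jaw angle 37.4 tool-frame delta [ 0.0004  0.     -0.    ]
```

>>> move_arm:
  deltas:
    - {"slide": [0, 0, 0], "delta_rot": [2, 0, 0], "grip": 1}
    - {"slide": [0, 0, 0], "delta_rot": [1, 0, 0], "grip": 1}
    - {"slide": [0, 0, 0], "delta_rot": [0, 0, 0], "grip": 1}

```text
time: 9.5
ee_pos: [0.5364, 0.1884, 0.076]
tcp_rot: [-0.209, 0.675, 0.209, 0.676]
ft_force: [-6.3, 2.6, 19.1]
opening: 0.126
```

```bash
python3 go.py 0.5363 0.1884 0.0756
```

```text
t 9.5 q [ 0.209  0.501 -0.269  0.799  0.     1.179] pos [0.5364 0.1884 0.076 ] F [-6.26  2.56 19.12] M [0.49  1.566 0.084] open 0.126
toolx [ 9.e-04  5.e-04 -1.e+00] jaw angle 34.4 tool-frame delta [ 0.0004  0.     -0.0001]
```

>>> move_arm:
  deltas:
    - {"slide": [0, 0, 0], "delta_rot": [1.5, 0, 0], "grip": 1}
    - {"slide": [0, 0, 0], "delta_rot": [0, 0, 0], "grip": 1}

```text
time: 9.7
ee_pos: [0.5364, 0.1884, 0.076]
tcp_rot: [-0.2, 0.678, 0.2, 0.678]
ft_force: [-6.8, 2.2, 19.6]
opening: 0.128
```

```bash
python3 go.py 0.5363 0.1884 0.0756
```

```text
t 9.7 q [ 0.209  0.501 -0.269  0.799  0.     1.205] pos [0.5364 0.1884 0.076 ] F [-6.75  2.17 19.62] M [0.479 1.553 0.506] open 0.128
toolx [ 9.e-04  4.e-04 -1.e+00] jaw angle 32.92 tool-frame delta [ 0.0004  0.0001 -0.0001]
```

>>> move_arm:
  deltas:
    - {"slide": [0, 0, 0], "delta_rot": [1.5, 0, 0], "grip": 1}
    - {"slide": [0, 0, 0], "delta_rot": [0, 0, 0], "grip": 1}

```text
time: 9.9
ee_pos: [0.5364, 0.1884, 0.076]
tcp_rot: [-0.192, 0.68, 0.192, 0.681]
ft_force: [-6.4, 1.6, 19.5]
opening: 0.125
```

```bash
python3 go.py 0.5363 0.1884 0.0756
```

```text
t 9.9 q [ 0.209  0.501 -0.269  0.799  0.     1.231] pos [0.5364 0.1884 0.076 ] F [-6.39  1.57 19.51] M [0.36  1.509 0.94 ] open 0.125
toolx [ 1.e-03  3.e-04 -1.e+00] jaw angle 31.46 tool-frame delta [ 0.0004  0.     -0.0001]
```

The stop is reached: the moment rose from 0.08 to 0.94 N m after about 67–69° of turn. I'll let go while keeping the slight downward preload, then lift.

>>> move_arm:
  deltas:
    - {"slide": [0, 0, 0], "delta_rot": [0, 0, 0], "grip": 0.5}
    - {"slide": [0, 0, 0], "delta_rot": [0, 0, 0], "grip": 0.2}
    - {"slide": [0, 0, 0], "delta_rot": [0, 0, 0], "grip": 0}
    - {"slide": [0, 0, 0], "delta_rot": [0, 0, 0], "grip": 0}
    - {"slide": [0, 0, 0], "delta_rot": [0, 0, 0], "grip": 0}
    - {"slide": [0, 0, 0], "delta_rot": [0, 0, 0], "grip": 0}

```text
time: 10.5
ee_pos: [0.5363, 0.1881, 0.0743]
tcp_rot: [-0.191, 0.681, 0.191, 0.681]
ft_force: [-0.2, -0.1, -0.7]
opening: 0.997
```

```bash
python3 go.py 0.5363 0.1884 0.0756
```

```text
t 10.5 q [ 0.209  0.504 -0.27   0.797 -0.     1.231] pos [0.5363 0.1881 0.0743] F [-0.16 -0.14 -0.66] M [0.021 0.03  0.017] open 0.997
toolx [-2.e-04 -1.e-04 -1.e+00] jaw angle 31.41 tool-frame delta [-0.0013  0.0003  0.0002]
```

>>> move_arm:
  deltas:
    - {"slide": [-0.02, 0, 0], "delta_rot": [0, 0, 0], "grip": 0}
    - {"slide": [-0.03, 0, 0], "delta_rot": [0, 0, 0], "grip": 0}
    - {"slide": [-0.04, 0, 0], "delta_rot": [0, 0, 0], "grip": 0}
    - {"slide": [-0.04, 0, 0], "delta_rot": [0, 0, 0], "grip": 0}
    - {"slide": [-0.03, 0, 0], "delta_rot": [0, 0, 0], "grip": 0}
    - {"slide": [0, -0.035, -0.021], "delta_rot": [0, 0, 0], "grip": 0}
    - {"slide": [0, -0.035, -0.021], "delta_rot": [0, 0, 0], "grip": 0}
    - {"slide": [0, -0.035, -0.021], "delta_rot": [0, 0, 0], "grip": 0}
    - {"slide": [0, -0.035, -0.021], "delta_rot": [0, 0, 0], "grip": 0}
    - {"slide": [0, -0.035, -0.021], "delta_rot": [0, 0, 0], "grip": 0}

```text
time: 11.5
ee_pos: [0.5377, -0.0175, 0.2346]
tcp_rot: [-0.192, 0.681, 0.191, 0.681]
ft_force: [1.4, 0.1, -0.1]
opening: 0.998
```

>>> move_arm:
  deltas:
    - {"slide": [0, -0.035, -0.021], "delta_rot": [0, 0, 0], "grip": 0}
    - {"slide": [0, -0.035, -0.021], "delta_rot": [0, 0, 0], "grip": 0}
    - {"slide": [0, 0, 0], "delta_rot": [0, 0, 0], "grip": 0}
    - {"slide": [0, 0, 0], "delta_rot": [0, 0, 0], "grip": 0}

```text
time: 11.9
ee_pos: [0.5383, -0.0983, 0.2343]
tcp_rot: [-0.191, 0.681, 0.191, 0.681]
ft_force: [-0.4, 1.1, 0.0]
opening: 0.999
```

```bash
python3 go.py 0.5363 0.1884 0.0756; python3 look.py fin
python3 - <<'E'
import pickle; from h import *
for n,w in(("top",(180,135,230,180)),("side",(175,230,225,272))):
    f=pickle.load(open(n+"_fin.pkl","rb")); cv2.imwrite(f"pics/{n}_full.png",f["img"][:,:,::-1])
    u0,v0,u1,v1=w
    P=pts(f); z=P[...,2]; m=np.zeros(z.shape,bool); m[v0:v1,u0:u1]=True; m&=f["depth"]>0
    k=m&(z>.100)&(z<.13); p=P[k]; c=p[:,:2]-p[:,:2].mean(0); V=np.linalg.eigh(c.T@c)[1]
    r=cv2.minAreaRect(p[:,:2].astype(np.float32)*1000)
    print(n,k.sum(),"bar angle",np.degrees(np.arctan2(V[1,1],V[0,1])),r,"top z",np.median(z[m&(z>.1)]),z[k].max())
E
```

```text
t 11.9 q [-0.314  0.332 -0.087  1.152  0.     0.71 ] pos [ 0.5383 -0.0983  0.2343] F [-0.37  1.11  0.02] M [ 0.041 -0.017 -0.01 ] open 0.999
toolx [-4.e-04  3.e-04 -1.e+00] jaw angle 31.3 tool-frame delta [0.1588 0.246  0.1472]
top 164 bar angle 125.11186232484363 ((536.6357421875, 187.94412231445312), (13.02385139465332, 45.61199188232422), 34.93996047973633) top z 0.10573026535052427 0.10937458591589788
side 113 bar angle 124.6445985062006 ((537.1724243164062, 188.9608154296875), (11.855429649353027, 47.91391372680664), 35.23856735229492) top z 0.10530499359945578 0.10919862327636187
```

View pics/fin.png

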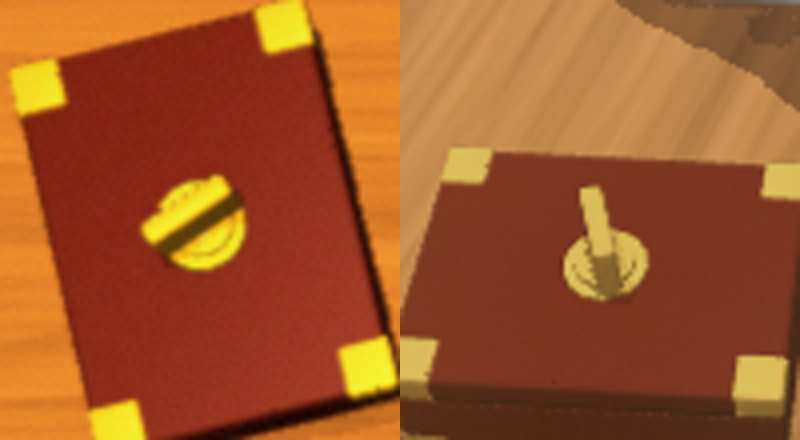

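The bar now lies at −55°, having turned about 65.5° from 10.4°. Relative to the case (14.6°) that makes 69.6°, which fits the stop. I'll check the height against the lid once more, without moving.

Run:
```python
import pickle; from h import *
for n,w in(("top",(180,135,230,180)),("side",(175,230,225,272))):
  for t,lo in(("0",.112),("_fin",.100)):
    f=pickle.load(open(n+t+".pkl","rb")); u0,v0,u1,v1=w
    P=pts(f); z=P[...,2]; m=np.zeros(z.shape,bool); m[v0:v1,u0:u1]=True; m&=f["depth"]>0
    h=cv2.cvtColor(f["img"],cv2.COLOR_RGB2HSV); br=m&(h[...,0]>17)&(h[...,0]<36)&(h[...,1]>90)
    a=z[m&(z>lo)&(z<.13)]; 
    print(n,t,"top pct",np.percentile(a,[50,75,90]).round(4),"lid",np.median(z[m&(z<.0675)]).round(4),"collar hist",np.histogram(z[br],np.arange(.064,.092,.002))[0])
```

```text
top 0 top pct [0.117  0.1178 0.1187] lid 0.0658 collar hist [14 51 65 10  0  1  0  1 12 40 22 10  3]
top _fin top pct [0.1057 0.1068 0.1075] lid 0.0658 collar hist [12 49 54 41 24 10  6  9  2  4  6  6  9]
side 0 top pct [0.1166 0.1174 0.118 ] lid 0.0657 collar hist [16 68 39  7  0  0  3  6 13 31 23 16 12]
side _fin top pct [0.1053 0.1062 0.1069] lid 0.0657 collar hist [ 6 56 52 38 36  9  3  3  3  5  4  3  4]
```

View pics/top_full.png

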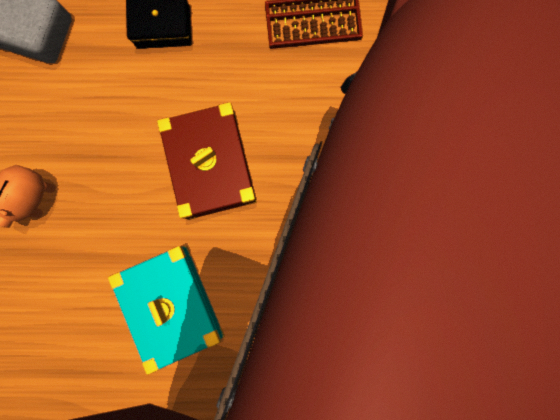

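```bash
python3 -c "
from plant import ticket; print(ticket.close_job())"
```

```text
the job is handed in; nothing more can be done
None
```

The rosewood case's brass knob is pushed down to its stop and turned clockwise to its end stop. I then let go, moved the arm clear, and handed the job in at about 12 s of the 32 s allowed.

- **Push:** I pushed straight down before any turning. At 24 N the knob moved no further, and the collar rests on the lid.
- **Turn:** The moment rose sharply to 0.94 N m at the end of the turn. The bar went from 10.4° to −55°. Measured against the case's own direction, that is about 69.6° of the 70° travel.
- **After release:** Both cameras show the knob still down and turned, with the gripper clear of it.

**Disagreements:** The measured drop was a little short of the stated 12 mm: about 11.3 mm by depth camera and 11.6 mm by arm travel. I put this down to measurement error, since the hard stop was clear and the bar's top ended 39.9 mm above the lid, against the expected 40 mm. I did not press it again to check.

The grey chip case was never approached. The arm hid it in the last top picture I viewed, so I have no final image of its black knob.

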